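# Load a light condiment carrier without tipping it

## Robot

A 6-joint arm with a two-finger parallel gripper is mounted at the origin on a cart in front of the work surface, level with it; the furniture and walls round the work are solid. World frame = base frame: x ahead of the robot, y to its left, z up, the work surface at z = 0. Lengths are in m, angles in rad, forces in N, time in s.
With the tool pointing down it reaches from about 0.35 to 0.85 m from the base axis. Payload 8.1 kg.
Tool frame: the origin (TCP) lies on the centre line of the jaws, within the pads' length; the fingertips stand 22 mm ahead of it and the grasp point (between the pads) lies 3 mm ahead of it; z points along the fingers, y is the line along which they close (so a half turn about z gives the same grasp; the last joint's range is limited). The gripper opens to 93 mm and grips with 3 to 60 N. Pads are 15 mm wide; open, the fingers measure 128 mm over their backs; the gripper's body (75 mm by 188 mm) begins 65 mm behind the grasp point.
Start: joints at [-1.368, 0.13, 1.488, -0, 1.523, -0.085], TCP at [0.17, -0.575, 0.241] pointing down, gripper open.
Joint ranges: [-2.96, 2.96], [-0.89, 2.26], [0.02, 2.5], [-1.34, 4.48], [0, 2.73], [-2.66, 2.66]. Speed limits (rad/s): [2.39, 2.39, 2.79, 3.14, 3.14, 3.14].

## Interface

Orientations are given as a rotation vector (axis times angle).
In Python, from plant import robot gives the robot as it stands.
- The arm moves only by the shell command python3 inch.py FILE [FORCE], which reads ROWS from the file FILE. ROWS is a JSON list of rows, 1 to 20 of them, each an object with the fields aperture (the finger opening in m), xyz (a list: dx, dy, dz in shares of the most that a row can go, 1 being 50 mm), turn (a turn about the tool's z in units of 0.25 rad); a field left out counts as zero (the opening has to be given); each row shifts and turns the commanded pose from where the row before left it, along the tool's axes as they then stand; what a row does not reach is not made up. A row lasts 1/10 s, in which the tool goes at most 0.05 m and 0.15 rad, less where a joint would pass 70% of its speed; a pose out of reach is approached as far as the arm can. The fingers move at their own pace and stop on an object; FORCE is the grip in N (left out, the last holds). Time passes only in rows, so rows that do not move let the fingers close. It prints the time, the measured TCP pose, the force, the opening and the grip force at its end. Input that does not fit is refused with a message, and nothing moves.
- robot.read_state(): the state, without advancing time (a new reading comes with each control period).
- robot.read_camera(name): name is "scene" or "top" or "wrist"; returns a dict with "image" (400x640x3 uint8, red, green, blue), "fx", "fy", "cx", "cy" (pixels), "dist" ([k1, k2, p1, p2, k3] as OpenCV has them; the pictures are not rectified), "R" (3x3) and "t" (3): a world point X has camera coordinates R X + t. Camera axes: x right, y down, z forward; pixel columns grow to the right and rows downward; lengths in m; the calibration is good to about 2 mm. A picture is of the moment at which its call begins. There is no depth.
- robot.close_job(): hands the job in; it is judged then, once.
The state is a dict: "t": time; "q": joint angles; "dq": joint speeds; "joint_torque": joint torques, N m; "tool_pos": TCP position; "orientation": TCP orientation; "force": force on the tool from outside, world axes, zero at the start; "wrist_torque": the same for the moment, N m; "opening": finger opening in m; "gripper_force": force on a finger pad.
Only numpy, scipy, OpenCV 4.12 (cv2) and the standard library are available. Lean on these libraries where they do the work, as an engineer would, in place of code of your own. Each camera call takes 0.05 s, during which the arm holds its last target. There are 200 camera calls.

## Task

First set the fallen spice jar upright on the chopping board it lies on and let go of it. Then load the light three-bay carrier, which only rests on a narrow stand and tips if loaded on one side or pressed down at an end: the heavy jar of spread in the middle bay first, then the spice jar and the glass shaker, one in each end bay, all standing upright. Keep the carrier level and in place on its stand throughout, and leave the drinking glass and the food tin where they stand.

Things in the scene. Friction and masses are not known exactly. Their poses are not given: they have to be found in the camera images.
- stand: narrow dark-wood stand, fixed to the worktop; 40 mm high; its top board is 80 mm along its x and only 64 mm along its y (foot plate 96 x 80 mm). With the carrier on it and the spread jar in the middle bay, about 3 N down on an end bay, the jar set there included, still tips the carrier. Origin at the centre of its underside, z up.
- board: level square wooden chopping board, fixed, 150 x 150 mm; its top is 10 mm above its origin (0.010 m in world z). The bare worktop beside it slopes by 1 to 2 degrees towards the sink; the standing things start with their bases 1 to 4 mm above z = 0.
- carrier: light (100 g) open wooden carrier, loose on the stand, centred on it, same yaw; 84 mm along x, 224 mm along y, 28 mm high, walls and floor 4 mm. Origin: centre of underside, at z = 40 mm. Dividers 22 mm high make three 76 mm wide bays: middle at y = 0, 80 mm long; ends at y = +76 and -76 mm, 64 mm long. A jar in an end bay tips it unless the spread jar is in the middle.
- spice_jar: spice jar with a dark brown cap, about 44 mm in diameter, 96 mm high, about 0.11 kg; starts lying on its side on the board (axis 22 mm above it), its cap end turned roughly to the right (-y). Origin at the centre of its base; its own z runs along its axis from base to cap.
- spread_jar: round jar of yellowish spread with a wide yellow lid, 62 mm in diameter, 90 mm high, about 0.32 kg, the heaviest of the things; starts standing. Origin at the centre of its base, z up.
- shaker: glass shaker with a grey domed top and dark contents, 44 mm in diameter, 90 mm high (narrower above 70 mm), about 0.1 kg; starts standing. Origin at the centre of its base, z up.
- tumbler_glass: clear empty drinking glass, 61 mm in diameter, 112 mm high; stands by, to be left where it is. Origin at the centre of its base, z up.
- food_tin: closed food tin, 57 mm in diameter, 72 mm high; stands by, to be left where it is. Origin at the centre of its base, z up.

How it is judged:
By the outcome, as a careful person would: the job done as asked, in the order asked, and still so for the second after the job is handed in, with the robot touching nothing.
It also fails if it takes over 72 s, if anything falls off the work surface, if the arm or the gripper's body presses on something with over 40 N, if the wrist force passes 120 N, or if a joint passes its speed limit or range.

## Working session

There is one attempt and no reset: what is moved stays moved. The work goes in short steps, Python scripts to look and compute and a shell command to move; the robot and the scene stay as the last step left them, time stands still between calls to the robot, and variables do not carry over. Pictures are saved under pics/ and viewed, at most 10 in all, crops included, and the job is handed in when it is done.

```bash
ls; mkdir -p pics; cat > h.py <<'E'
import numpy as np,cv2,pickle
from scipy.spatial.transform import Rotation as Ro
def snap(name,fn,robot):
    c=robot.read_camera(name); cv2.imwrite(f'pics/{fn}.png',c['image'][:,:,::-1]); pickle.dump(c,open(f'pics/{fn}.pkl','wb')); return c
def cam(fn): return pickle.load(open(f'pics/{fn}.pkl','rb'))
def K(c): return np.array([[c['fx'],0,c['cx']],[0,c['fy'],c['cy']],[0,0,1.]])
def ray(c,p):
    u=cv2.undistortPoints(np.array([[p]],float),K(c),np.array(c['dist'],float))[0,0]
    R=np.array(c['R']);t=np.array(c['t']); d=R.T@np.array([u[0],u[1],1]); return -R.T@t,d/np.linalg.norm(d)
def onz(c,p,z):
    o,d=ray(c,p); return o+d*(z-o[2])/d[2]
def tri(*cp):
    A=np.zeros((3,3));b=np.zeros(3);rs=[ray(c,p) for c,p in cp]
    for o,d in rs:
        M=np.eye(3)-np.outer(d,d);A+=M;b+=M@o
    X=np.linalg.solve(A,b); return X,[np.linalg.norm((np.eye(3)-np.outer(d,d))@(X-o)) for o,d in rs]
def proj(c,X):
    r=cv2.Rodrigues(np.array(c['R'],float))[0]
    return cv2.projectPoints(np.array(X,float).reshape(-1,1,3),r,np.array(c['t'],float),K(c),np.array(c['dist'],float))[0][:,0]
E
python3 - <<'E'
from h import *
from plant import robot
for n in("scene","top"):
    c=snap(n,n+"0",robot); print(n,c['fx'],-np.array(c['R']).T@np.array(c['t']),np.array(c['R'])[2])
s=robot.read_state();print(s)
a=cv2.imread('pics/scene0.png');b=cv2.imread('pics/top0.png')
E
```

```text
inch.py
pics
plant.py
scene 420.35824755551863 [ 0.08342579 -0.87345148  0.4037721 ] [ 0.51126553  0.75922977 -0.40271294]
top 475.5286194950412 [ 0.35763082 -0.25345503  0.95112222] [ 0.18868157  0.02801354 -0.98163868]
{'t': 0.1, 'q': array([-1.36840377e+00,  1.31114192e-01,  1.48916217e+00, -1.28287980e-05,
        1.52303602e+00, -8.54266912e-02]), 'dq': array([-0.00116149, -0.00021314, -0.00179422,  0.00012005,  0.00071227,
        0.00089651]), 'joint_torque': array([ 4.88655351e-04, -5.61342180e+01, -4.93097019e+01,  7.69001897e-02,
        2.90689029e-02, -7.27007318e-05]), 'tool_pos': array([ 0.17022001, -0.57483718,  0.23967979]), 'orientation': array([-3.10741915e+00, -4.50301385e-01,  1.77888279e-04]), 'force': array([0.55976999, 0.69793541, 0.34807528]), 'wrist_torque': array([ 0.02167063, -0.03080748,  0.00039337]), 'gripper_force': 0.0, 'opening': 0.09313488755724046}
```
View pics/scene0.png

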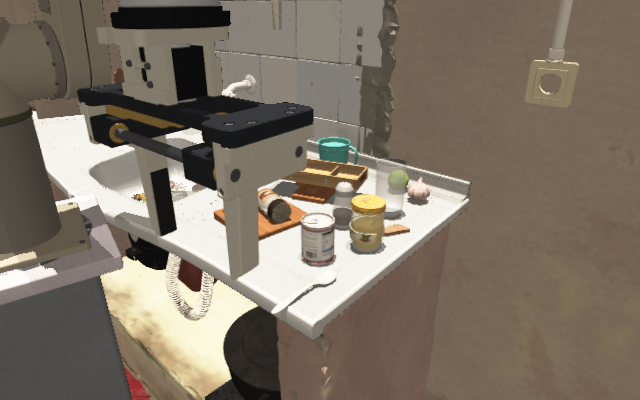

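View pics/top0.png

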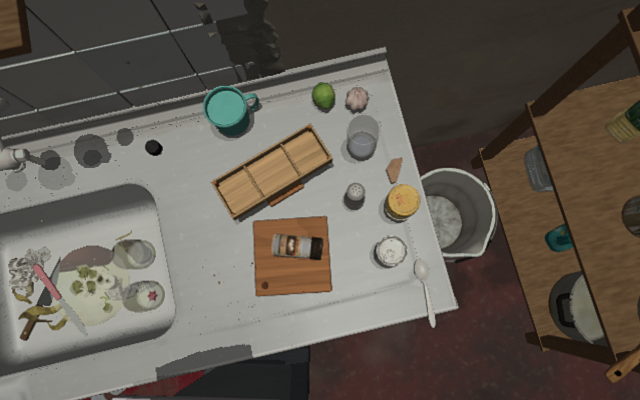

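Scene: tin (318,240), spread jar (367,222), shaker (344,205), spice jar lying (275,207), carrier (330,172), glass (392,190). Top: carrier (272,171), board (292,256), spice jar (298,246), shaker (355,194), spread jar (403,202), tin (391,250), glass (362,138). Enlarged crops next.

```bash
python3 - <<'E'
import cv2
def crop(fn,o,x,y,w,h,s,g):
    a=cv2.imread(f'pics/{fn}.png')[y:y+h,x:x+w]; a=cv2.resize(a,None,fx=s,fy=s,interpolation=cv2.INTER_CUBIC)
    for i in range(0,w,g): cv2.line(a,(int(i*s),0),(int(i*s),6),(0,0,255),1);cv2.putText(a,str(x+i),(int(i*s),16),0,.35,(0,0,255),1)
    for i in range(0,h,g): cv2.line(a,(0,int(i*s)),(6,int(i*s)),(0,0,255),1);cv2.putText(a,str(y+i),(8,int(i*s)+4),0,.35,(0,0,255),1)
    cv2.imwrite(f'pics/{o}.png',a)
crop('top0','topc',205,110,228,190,3.5,10)
crop('scene0','scenec',200,130,240,150,3.3,10)
E
```

View pics/topc.png

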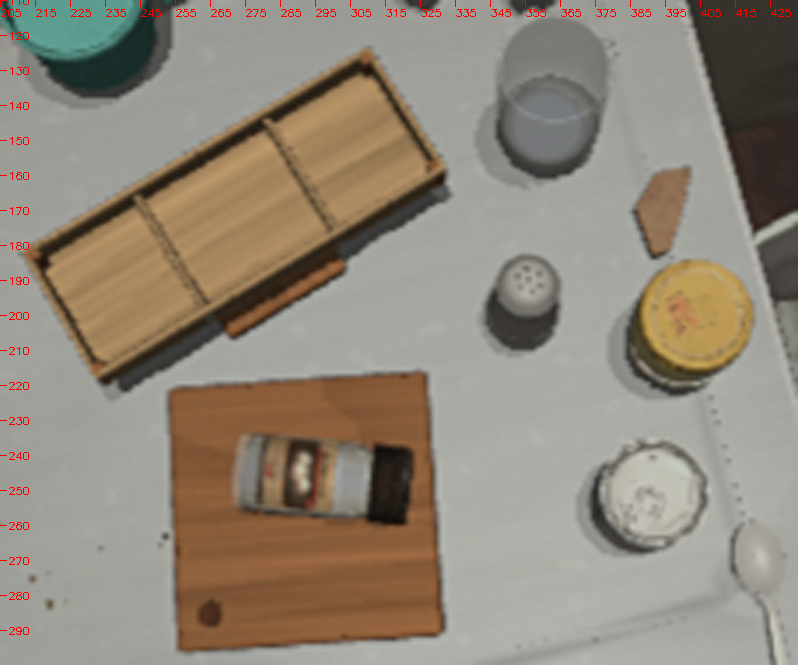

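View pics/scenec.png

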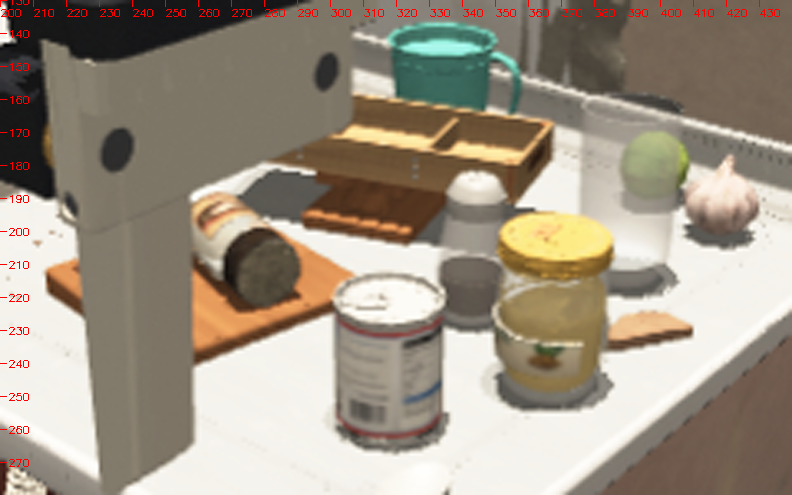

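Top crop: carrier rim corners, shaker dome, spread lid, tin lid, glass, board corners and jar ends are readable; the scene crop shows the same lids. Triangulating.

```bash
cat >m.py <<'E'
from h import *
T=cam('top0');S=cam('scene0')
t=lambda x,y:(205+x/3.5-.36,110+y/3.5-.36)
s=lambda x,y:(200+x/3.3-.35,130+y/3.3-.35)
np.set_printoptions(precision=4,suppress=True)
for n,a,b in [('spreadlid',(695,313),(555,238)),('shakertop',(528,274),(475,174)),('tintop',(655,490),(390,296)),('glassrim',(553,67),(634,103)),('carrierBtop',(445,168),(553,123)),('capface',(409,485),(266,268))]:
    print(n,*tri((T,t(*a)),(S,s(*b))))
print('carrier');P=[]
for p in [(365,50),(445,168),(103,380),(28,252)]: P.append(onz(T,t(*p),.068));print(P[-1])
P=np.array(P);print('mid',P.mean(0),'len',np.linalg.norm(P[0]-P[3]),np.linalg.norm(P[1]-P[2]),np.linalg.norm(P[0]-P[1]),np.linalg.norm(P[2]-P[3]))
d=(P[0]-P[3]+P[1]-P[2]);print('yaw of -y dir',np.degrees(np.arctan2(d[1],d[0])))
print('board')
for p in [(170,390),(427,373),(443,630),(180,650)]: print(onz(T,t(*p),.010))
print('spice base/cap');a=onz(T,t(240,472),.032);b=onz(T,t(408,485.5),.032);print(a,b,np.linalg.norm(a-b),np.degrees(np.arctan2(*(b-a)[[1,0]])))
print('spread lid',onz(T,t(695,313),.092),'shaker',onz(T,t(528,274),.092),'tin',onz(T,t(655,490),.074),'glassbase',onz(T,t(547,125),.003))
E
python3 m.py
```

```text
spreadlid [ 0.526  -0.3797  0.0913] [np.float64(0.00015550696016071233), np.float64(0.00015550696016069135)]
shakertop [ 0.5431 -0.2911  0.0931] [np.float64(0.0014587094901127025), np.float64(0.0014587094901126487)]
tintop [ 0.4343 -0.3607  0.0757] [np.float64(0.00013467313780343444), np.float64(0.00013467313780328926)]
glassrim [ 0.6511 -0.3029  0.118 ] [np.float64(0.00120060394661732), np.float64(0.0012006039466174153)]
carrierBtop [ 0.6124 -0.2551  0.0956] [np.float64(0.014152958147064123), np.float64(0.014152958147064102)]
capface [ 0.436  -0.2307  0.0369] [np.float64(0.0008079772272918362), np.float64(0.0008079772272919322)]
carrier
[ 0.6754 -0.2004  0.068 ]
[ 0.6083 -0.2467  0.068 ]
[ 0.4861 -0.0656  0.068 ]
[ 0.5557 -0.02    0.068 ]
mid [ 0.5814 -0.1332  0.068 ] len 0.2165401815039591 0.21848247629194467 0.08147691630255732 0.08317722776814837
yaw of -y dir -56.20799280738633
board
[ 0.4897 -0.0921  0.01  ]
[ 0.5032 -0.2389  0.01  ]
[ 0.3593 -0.2515  0.01  ]
[ 0.3443 -0.1059  0.01  ]
spice base/cap
[ 0.4418 -0.1372  0.032 ] [ 0.4368 -0.2304  0.032 ] 0.09330044499933725 -93.07533311300757
spread lid [ 0.5258 -0.3795  0.092 ] shaker [ 0.5446 -0.292   0.092 ] tin [ 0.4343 -0.3609  0.074 ] glassbase [ 0.6544 -0.3058  0.003 ]
```

```bash
cat >go.py <<'E'
import sys
from h import *
from plant import robot
np.set_printoptions(precision=4,suppress=True)
s=robot.read_state();R=Ro.from_rotvec(s['orientation']).as_matrix()
yw=np.degrees(np.arctan2(R[1,1],R[0,1]))
print('t',s['t'],'pos',s['tool_pos'],'closeyaw',round(yw,2),'tilt',R[2,2],'q1,q6',s['q'][[0,5]],'op',s['opening'],s['gripper_force'],'F',s['force'])
if len(sys.argv)>3:
    x,y,z=map(float,sys.argv[1:4]); d=np.array([x,y,z])-s['tool_pos']; print('delta tool',R.T@d,'dist',np.linalg.norm(d))
    if len(sys.argv)>4:
        e=-(float(sys.argv[4])-yw); e=(e+90)%180-90; print('turn rad',np.radians(e))
E
python3 go.py 0.439 -0.205 0.20 -3
```

```text
t 0.1 pos [ 0.1702 -0.5748  0.2397] closeyaw -73.51 tilt -0.9999985211886847 q1,q6 [-1.3684 -0.0854] op 0.09313488755724046 0.0 F [0.5598 0.6979 0.3481]
delta tool [ 0.3627 -0.2783  0.0402] dist 0.4589081695098393
turn rad -1.230616460909767
```

The rows are not in the units I measure in: shifts go in shares of 50 mm and turns go in units of 0.25 rad. I convert before sending: 0.03 m is 0.6, -0.023 m is -0.46.

```bash
echo '[{"aperture":0.093,"xyz":[0.6,-0.46,0.06]},{"aperture":0.093,"xyz":[0.6,-0.46,0.06]},{"aperture":0.093,"xyz":[0.6,-0.46,0.06]},{"aperture":0.093,"xyz":[0.6,-0.46,0.06]},{"aperture":0.093,"xyz":[0.6,-0.46,0.06]},{"aperture":0.093,"xyz":[0.6,-0.46,0.06]},{"aperture":0.093,"xyz":[0.6,-0.46,0.06]},{"aperture":0.093,"xyz":[0.6,-0.46,0.06]},{"aperture":0.093,"xyz":[0.6,-0.46,0.06]},{"aperture":0.093,"xyz":[0.6,-0.46,0.06]},{"aperture":0.093,"xyz":[0.6,-0.46,0.06]},{"aperture":0.093,"xyz":[0.6,-0.46,0.06]}]' > m.json && python3 inch.py m.json 5
echo '[{"aperture":0.07,"turn":-0.548},{"aperture":0.07,"turn":-0.548},{"aperture":0.07,"turn":-0.548},{"aperture":0.07,"turn":-0.548},{"aperture":0.07,"turn":-0.548},{"aperture":0.07,"turn":-0.548},{"aperture":0.07,"turn":-0.548},{"aperture":0.07,"turn":-0.548},{"aperture":0.07,"turn":-0.548},{"aperture":0.07}]' > m.json && python3 inch.py m.json
python3 go.py 0.439 -0.205 0.035 -3
python3 - <<'E'
from h import *
from plant import robot
snap("wrist","w1",robot);c=cam('w1');print(-c['R'].T@c['t'],c['fx'],c['R'][2])
a=proj(c,[[.4418,-.1387,.032],[.437,-.2345,.032],[.434,-.361,.075],[.526,-.3797,.0913],[.5431,-.2911,.093]]);print(a)
E
```

```text
t: 1.3
tool_pos: [0.4376, -0.207, 0.2042]
orientation: [-3.109, -0.45, 0.001]
force: [0.8, -0.3, -0.2]
opening: 0.093
gripper_force: 0.0
t: 2.3
tool_pos: [0.4369, -0.2083, 0.2042]
orientation: [-2.273, -2.167, 0.0]
force: [0.2, 0.3, -0.1]
opening: 0.07
gripper_force: 0.0
t 2.3 pos [ 0.4369 -0.2083  0.2042] closeyaw -2.73 tilt -0.999999658530565 q1,q6 [-0.5509 -0.5032] op 0.06996710079916275 0.0 F [ 0.1823  0.3435 -0.089 ]
delta tool [0.0034 0.002  0.1692] dist 0.1692539771186751
turn rad 0.004653340695343826
[ 0.44119828 -0.13498375  0.34797516] 349.4071154394643 [-0.01258704 -0.26104868 -0.96524357]
[[320.98320138 113.43904138]
 [320.69669235 217.96520783]
 [324.02182101 362.57208934]
 [428.32664335 388.7962539 ]
 [453.59192604 300.38544616]]
```

View pics/w1.png

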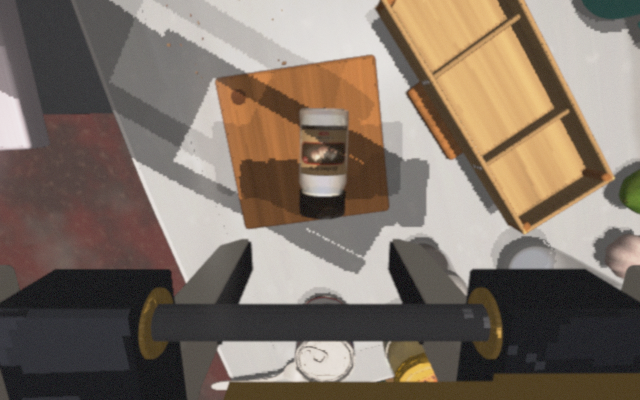

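Wrist view: jar axis from base (324,109) to cap (322,217), within 2–3 px of prediction. Carrier right, its near -y corner at (522,233). Descending.

```bash
echo '[{"aperture":0.07,"xyz":[0.06,0.08,0.6]},{"aperture":0.07,"xyz":[0,0,0.8]},{"aperture":0.07,"xyz":[0,0,0.8]},{"aperture":0.07,"xyz":[0,0,0.6]},{"aperture":0.07,"xyz":[0,0,0.4]},{"aperture":0.07,"xyz":[0,0,0.18]},{"aperture":0.07}]' > m.json && python3 inch.py m.json 6
python3 go.py 0.440 -0.205 0.035 -3
```

```text
t: 3.05
tool_pos: [0.4405, -0.2052, 0.0346]
orientation: [-2.277, -2.161, 0.001]
force: [-0.1, 0.4, 0.8]
opening: 0.07
gripper_force: 0.0
t 3.05 pos [ 0.4405 -0.2052  0.0346] closeyaw -3.0 tilt -0.999997324182233 q1,q6 [-0.5415 -0.4892] op 0.07004710672543968 0.0 F [-0.1202  0.3778  0.7859]
delta tool [ 0.0002 -0.0005 -0.0004] dist 0.0007112518227529545
turn rad -3.6428899160120205e-05
```

Scaled: -0.01 m is -0.2.

```bash
echo '[{"aperture":0.03},{"aperture":0.03},{"aperture":0.03},{"aperture":0.03},{"aperture":0.03},{"aperture":0.03}]' > m.json && python3 inch.py m.json 4
echo '[{"aperture":0.03,"xyz":[0,0,-0.2]},{"aperture":0.03,"xyz":[0,0,-0.2]},{"aperture":0.03,"xyz":[0,0,-0.2]},{"aperture":0.03,"xyz":[0,0,-0.2]},{"aperture":0.03,"xyz":[0,0,-0.2]},{"aperture":0.03,"xyz":[0,0,-0.2]},{"aperture":0.03,"xyz":[0,0,-0.2]},{"aperture":0.03},{"aperture":0.03},{"aperture":0.03}]' > m.json && python3 inch.py m.json
python3 - <<'E'
from h import *
from plant import robot
c=snap("wrist","w2",robot);d=snap("scene","s2",robot)
a=cv2.resize(c['image'][60:360,170:470,::-1],(400,400));b=cv2.resize(d['image'][100:300,150:350,::-1],(400,400))
cv2.imwrite('pics/ws2.png',np.hstack([a,b]))
E
```

```text
t: 3.65
tool_pos: [0.4418, -0.206, 0.0363]
orientation: [2.275, 2.164, 0.0]
force: [-0.9, 0.0, 5.4]
opening: 0.0422
gripper_force: 4.0
t: 4.65
tool_pos: [0.441, -0.2055, 0.1051]
orientation: [-2.276, -2.165, 0.0]
force: [-0.3, -0.0, -1.2]
opening: 0.0423
gripper_force: 4.0
```

View pics/ws2.png

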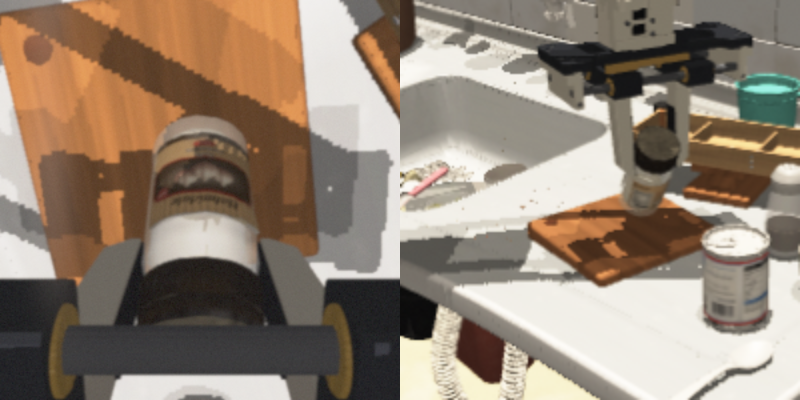

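The jar swung partway (cap up, base down, toward +y). Estimate angle from wrist: base rim top at about px (320,148), cap front lower edge about (320,300).

```bash
python3 - <<'E'
from h import *
c=cam('w2');s=cam('s2')
g=np.array([.441,-.2055,.102])
for th in range(20,91,10):
    a=np.radians(th);u=np.array([0,-np.cos(a),np.sin(a)]);b=g-.066*u;n=np.array([0,np.sin(a),np.cos(a)])
    print(th,b, proj(c,[b+.022*n,b-.022*n]).round(0).tolist(),'scene base,cap',proj(s,[b,b+.096*u]).round(0).tolist())
E
```

```text
20 [ 0.441      -0.14348029  0.07942667] [[310.0, 119.0], [314.0, 146.0]] scene base,cap [[261.0, 176.0], [283.0, 175.0]]
30 [ 0.441      -0.14834232  0.069     ] [[311.0, 122.0], [315.0, 159.0]] scene base,cap [[263.0, 181.0], [282.0, 172.0]]
40 [ 0.441      -0.15494107  0.05957602] [[312.0, 128.0], [316.0, 173.0]] scene base,cap [[264.0, 187.0], [281.0, 169.0]]
50 [ 0.441      -0.16307602  0.05144107] [[313.0, 138.0], [317.0, 189.0]] scene base,cap [[266.0, 192.0], [280.0, 167.0]]
60 [ 0.441      -0.1725      0.04484232] [[314.0, 150.0], [318.0, 206.0]] scene base,cap [[269.0, 196.0], [279.0, 165.0]]
70 [ 0.441      -0.18292667  0.03998029] [[315.0, 163.0], [319.0, 223.0]] scene base,cap [[271.0, 200.0], [277.0, 163.0]]
80 [ 0.441      -0.19403922  0.03700269] [[316.0, 178.0], [320.0, 241.0]] scene base,cap [[274.0, 203.0], [276.0, 161.0]]
90 [ 0.441  -0.2055  0.036 ] [[317.0, 194.0], [321.0, 259.0]] scene base,cap [[277.0, 206.0], [275.0, 160.0]]
```

Scaled: 0.006 m is 0.12, 0.005 m is 0.1.

```bash
echo '[{"aperture":0.03,"xyz":[0,0,0.12]},{"aperture":0.03,"xyz":[0,0,0.12]},{"aperture":0.03,"xyz":[0,0,0.12]},{"aperture":0.03,"xyz":[0,0,0.1]},{"aperture":0.03,"xyz":[0,0,0.04]},{"aperture":0.03}]' > m.json && python3 inch.py m.json 3
echo '[{"aperture":0.03,"xyz":[0.08,0,-0.01]},{"aperture":0.03,"xyz":[0.08,0,-0.01]},{"aperture":0.03,"xyz":[0.08,0,-0.006]},{"aperture":0.03,"xyz":[0.08,0,0]},{"aperture":0.03,"xyz":[0.08,0,0.006]},{"aperture":0.03,"xyz":[0.08,0,0.01]},{"aperture":0.03,"xyz":[0.08,0,0.014]},{"aperture":0.03,"xyz":[0.08,0,0.016]},{"aperture":0.03,"xyz":[0.08,0,0.016]},{"aperture":0.03,"xyz":[0.04,0,0.016]},{"aperture":0.03,"xyz":[0.02,0,0]},{"aperture":0.03}]' > m.json && python3 inch.py m.json
python3 - <<'E'
from h import *
from plant import robot
c=snap("wrist","w3",robot);d=snap("scene","s3",robot)
a=cv2.resize(c['image'][60:360,170:470,::-1],(400,400));b=cv2.resize(d['image'][100:300,150:350,::-1],(400,400))
cv2.imwrite('pics/ws3.png',np.hstack([a,b]))
E
python3 go.py
```

```text
t: 5.35
tool_pos: [0.4411, -0.2056, 0.0803]
orientation: [-2.276, -2.165, 0.0]
force: [-0.8, -0.5, 1.4]
opening: 0.0419
gripper_force: 3.0
t: 6.55
tool_pos: [0.4435, -0.1667, 0.0782]
orientation: [2.276, 2.165, 0.0]
force: [-1.2, -0.2, 3.5]
opening: 0.0424
gripper_force: 3.0
t 6.65 pos [ 0.4435 -0.1668  0.0782] closeyaw -2.87 tilt -0.9999998881425131 q1,q6 [-0.4682 -0.4181] op 0.04246189867246858 3.0020609460189007 F [-0.489   0.5934  4.1157]
```

View pics/ws3.png

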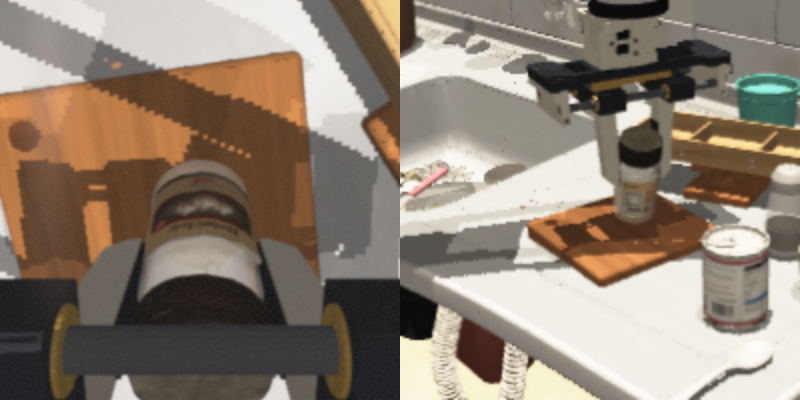

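Scene shows the jar almost upright (base (636,215), cap (640,145) in the composite); wrist view suggests about 80°. Nudge further, then open slightly.

```bash
echo '[{"aperture":0.03,"xyz":[0.06,0,0]},{"aperture":0.03,"xyz":[0.06,0,0]},{"aperture":0.03,"xyz":[0.06,0,0]},{"aperture":0.03,"xyz":[0.04,0,0]},{"aperture":0.03},{"aperture":0.03}]' > m.json && python3 inch.py m.json
echo '[{"aperture":0.05},{"aperture":0.06},{"aperture":0.07},{"aperture":0.07},{"aperture":0.07}]' > m.json && python3 inch.py m.json
python3 go.py
echo '[{"aperture":0.07,"xyz":[0,0,-0.4]},{"aperture":0.07,"xyz":[0,0,-0.6]},{"aperture":0.07,"xyz":[0,0,-1]},{"aperture":0.07,"xyz":[0,0,-0.6]},{"aperture":0.07}]' > m.json && python3 inch.py m.json
python3 - <<'E'
from h import *
from plant import robot
c=snap("wrist","w4",robot);d=snap("scene","s4",robot)
a=cv2.resize(c['image'][:,40:640,::-1],(600,400))
b=cv2.resize(d['image'][100:300,200:300,::-1],(200,400))
cv2.imwrite('pics/ws4.png',np.hstack([a,b]))
E
```

```text
t: 7.25
tool_pos: [0.4436, -0.1555, 0.0777]
orientation: [-2.275, -2.165, 0.0]
force: [0.4, -0.5, -1.5]
opening: 0.0418
gripper_force: 3.0
t: 7.75
tool_pos: [0.4438, -0.1558, 0.0781]
orientation: [2.276, 2.165, 0.0]
force: [0.5, 0.0, -0.0]
opening: 0.0696
gripper_force: 0.0
t 7.75 pos [ 0.4438 -0.1558  0.0781] closeyaw -2.87 tilt -0.999999999279837 q1,q6 [-0.4467 -0.3966] op 0.0695705888753838 0.0 F [ 0.4594  0.0175 -0.0128]
t: 8.25
tool_pos: [0.4466, -0.1571, 0.2138]
orientation: [2.27, 2.159, 0.005]
force: [0.1, -0.7, 0.2]
opening: 0.07
gripper_force: 0.0
```

View pics/ws4.png

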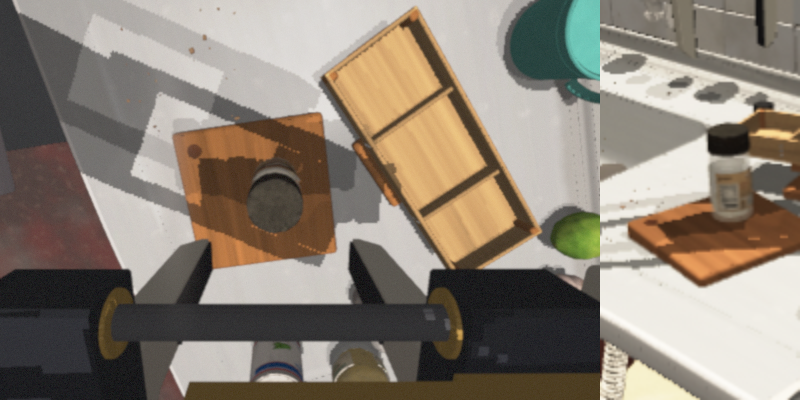

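Spice jar stands upright on the board; cap centre at wrist px (315,204); carrier rim corners at (455,8), (581,231), (495,269), (362,78).

```bash
cat >m2.py <<'E'
from h import *
np.set_printoptions(precision=4,suppress=True)
c=cam('w4')
P=np.array([onz(c,p,.068) for p in [(455,8),(581,231),(496,269),(362,78)]]);print(P)
print('mid',P.mean(0),[np.linalg.norm(P[i]-P[(i+1)%4]) for i in range(4)])
d=P[0]+P[3]-P[1]-P[2];d2=P[0]+P[1]-P[2]-P[3]
d=P[0]-P[1]+P[3]-P[2];print('y dir',np.degrees(np.arctan2(d[1],d[0])))
T=cam('top0');t=lambda x,y:(205+x/3.5-.36,110+y/3.5-.36)
for a,b in [((365,50),(581,231)),((445,168),(496,269)),((103,380),(362,78)),((28,252),(455,8))]: print('rim',*tri((T,t(*a)),(c,b)))
print('spice',onz(c,(315,204),.106))
E
python3 m2.py; python3 go.py 0.526 -0.3797 0.17 60
```

```text
[[ 0.5569 -0.0163  0.068 ]
 [ 0.6784 -0.2     0.068 ]
 [ 0.6055 -0.2329  0.068 ]
 [ 0.4863 -0.0625  0.068 ]]
mid [ 0.5818 -0.1279  0.068 ] [np.float64(0.22023453936351162), np.float64(0.07992482370144166), np.float64(0.20789547465936484), np.float64(0.08432853738162638)]
y dir 124.2090572032205
rim [ 0.6755 -0.1998  0.0702] [np.float64(0.001175272743631873), np.float64(0.0011752727436320101)]
rim [ 0.6167 -0.2458  0.044 ] [np.float64(0.0016949038041244092), np.float64(0.0016949038041246516)]
rim [ 0.4891 -0.061   0.0467] [np.float64(8.161679905220686e-05), np.float64(8.161679905221507e-05)]
rim [ 0.556  -0.0184  0.0687] [np.float64(0.001832115177528436), np.float64(0.001832115177528454)]
spice [ 0.4448 -0.1523  0.106 ]
t 8.35 pos [ 0.4443 -0.156   0.2086] closeyaw -2.87 tilt -0.999998342795819 q1,q6 [-0.4466 -0.3966] op 0.07024077657892104 0.0 F [ 0.68    1.0697 -0.5594]
delta tool [-0.2193  0.0927  0.0389] dist 0.24128432285873908
turn rad -1.097204964974817
```

Scaled: -0.0365 m is -0.73, 0.0155 m is 0.31, 0.13 rad is 0.52.

```bash
echo '[{"aperture":0.093,"xyz":[-0.73,0.31,0]},{"aperture":0.093,"xyz":[-0.73,0.31,0.1]},{"aperture":0.093,"xyz":[-0.73,0.31,0.1]},{"aperture":0.093,"xyz":[-0.73,0.31,0.1]},{"aperture":0.093,"xyz":[-0.73,0.31,0.1]},{"aperture":0.093,"xyz":[-0.73,0.31,0.1]},{"aperture":0.093,"turn":0.52},{"aperture":0.093,"turn":0.52},{"aperture":0.093,"turn":0.52},{"aperture":0.093,"turn":0.52},{"aperture":0.093,"turn":0.52},{"aperture":0.093,"turn":0.52},{"aperture":0.093,"turn":0.52},{"aperture":0.093}]' > m.json && python3 inch.py m.json 5
python3 go.py 0.526 -0.380 0.060 123.6
python3 - <<'E'
from h import *
from plant import robot
c=snap("wrist","w5",robot)
print(proj(c,[[.526,-.38,.0915],[.543,-.291,.093]]))
E
```

```text
t: 9.75
tool_pos: [0.5247, -0.3783, 0.1803]
orientation: [-2.994, -0.94, 0.003]
force: [-0.5, -0.7, -1.3]
opening: 0.0931
gripper_force: 0.0
t 9.75 pos [ 0.5247 -0.3783  0.1803] closeyaw -55.13 tilt -0.9999919787330209 q1,q6 [-0.7039  0.2583] op 0.09306980697776034 0.0 F [-0.4868 -0.6707 -1.3075]
delta tool [0.0002 0.0026 0.1203] dist 0.12029403621551438
turn rad 0.022165941910520036
[[324.02591191 218.30950883]
 [226.28307104 123.11196156]]
```

Scaled: 0.04 m is 0.8, 0.03 m is 0.6, 0.022 rad is 0.088.

```bash
echo '[{"aperture":0.093,"xyz":[0,0.052,0.6],"turn":0.088},{"aperture":0.093,"xyz":[0,0,0.8]},{"aperture":0.093,"xyz":[0,0,0.6]},{"aperture":0.093,"xyz":[0,0,0.3]},{"aperture":0.093,"xyz":[0,0,0.1]},{"aperture":0.093}]' > m.json && python3 inch.py m.json 
echo '[{"aperture":0.05},{"aperture":0.05},{"aperture":0.05},{"aperture":0.05},{"aperture":0.05},{"aperture":0.05}]' > m.json && python3 inch.py m.json 20
python3 go.py
```

```text
t: 10.4
tool_pos: [0.5272, -0.3812, 0.0629]
orientation: [-3.005, -0.913, 0.001]
force: [0.7, -0.1, 0.4]
opening: 0.0929
gripper_force: 0.0
t: 11.0
tool_pos: [0.5274, -0.3813, 0.0636]
orientation: [3.006, 0.912, 0.0]
force: [-2.0, 2.1, 4.6]
opening: 0.0596
gripper_force: 20.0
t 11.0 pos [ 0.5274 -0.3813  0.0636] closeyaw -56.26 tilt -0.9999999535332605 q1,q6 [-0.7048  0.2771] op 0.05959574713885716 19.99886780977249 F [-1.9639  2.1131  4.5516]
```

```bash
echo '[{"aperture":0.05,"xyz":[0,0,-0.2]},{"aperture":0.05,"xyz":[0,0,-0.5]},{"aperture":0.05,"xyz":[0,0,-0.7]},{"aperture":0.05,"xyz":[0,0,-0.7]},{"aperture":0.05,"xyz":[0,0,-0.44]},{"aperture":0.05}]' > m.json && python3 inch.py m.json 
python3 go.py 0.5815 -0.1322 0.190 123.6
```

```text
t: 11.6
tool_pos: [0.529, -0.3828, 0.195]
orientation: [3.0, 0.91, 0.006]
force: [0.4, 0.2, -3.0]
opening: 0.0598
gripper_force: 20.0
t 11.6 pos [ 0.529  -0.3828  0.195 ] closeyaw -56.26 tilt -0.999972431221422 q1,q6 [-0.7048  0.2771] op 0.059782629658745264 19.999341666698456 F [ 0.3576  0.2475 -2.9787]
delta tool [ 0.1828 -0.1793  0.0041] dist 0.25606807019637734
turn rad 0.0023721209717389113
```

Scaled: -0.025 m is -0.5, 0.025 m is 0.5.

```bash
echo '[{"aperture":0.05,"xyz":[0.2,-0.2,0]},{"aperture":0.05,"xyz":[0.4,-0.4,0]},{"aperture":0.05,"xyz":[0.5,-0.5,0]},{"aperture":0.05,"xyz":[0.5,-0.5,0]},{"aperture":0.05,"xyz":[0.5,-0.5,0]},{"aperture":0.05,"xyz":[0.5,-0.5,0]},{"aperture":0.05,"xyz":[0.5,-0.5,0]},{"aperture":0.05,"xyz":[0.36,-0.3,0]},{"aperture":0.05,"xyz":[0.2,-0.2,0]},{"aperture":0.05},{"aperture":0.05}]' > m.json && python3 inch.py m.json 
python3 go.py 0.5815 -0.1322 0.1085 123.6
python3 - <<'E'
from h import *
from plant import robot
c=snap("top","t6",robot);d=snap("scene","s6",robot);w=snap("wrist","w6",robot)
a=cv2.resize(c['image'][80:230,190:390,::-1],(400,300));b=cv2.resize(d['image'][80:230,220:420,::-1],(400,300))
e=cv2.resize(w['image'][:,:,::-1],(480,300));
cv2.imwrite('pics/ws6.png',np.vstack([np.hstack([a,b]),np.hstack([e,np.zeros((300,320,3),np.uint8)])]))
cy=.0765
E
```

```text
t: 12.7
tool_pos: [0.5787, -0.1301, 0.1888]
orientation: [-3.006, -0.912, 0.003]
force: [-0.3, -0.2, -3.2]
opening: 0.0596
gripper_force: 20.0
t 12.7 pos [ 0.5787 -0.1301  0.1888] closeyaw -56.24 tilt -0.9999980691869819 q1,q6 [-0.3071  0.6745] op 0.059634077676892126 19.998989179730415 F [-0.2545 -0.1742 -3.1579]
delta tool [0.0012 0.0034 0.0803] dist 0.08039879129576719
turn rad 0.002817048196045783
```

View pics/ws6.png

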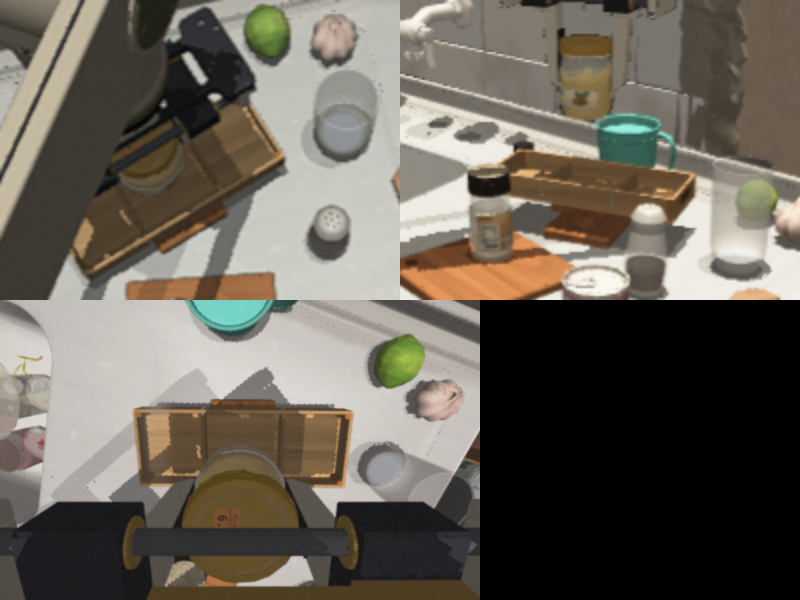

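Wrist: carrier rim corners about (179,144), (469,147), (467,248), (189,248) px; scene: jar held upright, lower edge near (313,139).

```bash
python3 - <<'E'
from h import *
np.set_printoptions(precision=4,suppress=True)
c=cam('w6');s=cam('s6');t=cam('t6')
P=np.array([onz(c,p,.068) for p in [(178.7,144),(469.5,146.5),(466.5,248.5),(189,248.5)]]);print(P)
print('mid',P.mean(0),[np.linalg.norm(P[i]-P[(i+1)%4]) for i in range(4)])
for a,b in [(0,1),(3,2)]: d=P[a]-P[b];print(np.degrees(np.arctan2(d[1],d[0])))
def rim(cx,cy,yaw,z=.068):
    a=np.radians(yaw);R=np.array([[np.cos(a),-np.sin(a)],[np.sin(a),np.cos(a)]])
    return np.array([[*(R@[x,y]+[cx,cy]),z] for x,y in[(.042,.112),(.042,-.112),(-.042,-.112),(-.042,.112)]])
r=rim(.5815,-.1322,33.6);print(r);print('w',proj(c,r).round(1).tolist());print('top',proj(cam('top0'),r).round(1).tolist())
for z in (.125,.127,.13): print(z,proj(s,[[.5787,-.1301,z]]),proj(s,[[.5787+.03*-.51,-.1301-.03*.76,z]]))
im=s['image'].copy()
for X in np.array(rim(.5815,-.1322,33.6)): pass
E
```

```text
[[ 0.56   -0.0154  0.068 ]
 [ 0.6798 -0.1986  0.068 ]
 [ 0.6149 -0.2501  0.068 ]
 [ 0.4894 -0.0617  0.068 ]]
mid [ 0.586  -0.1314  0.068 ] [np.float64(0.2190059308433639), np.float64(0.08281713203233565), np.float64(0.2263594516967683), np.float64(0.08444395754980119)]
123.18062374287436
123.67870776578921
[[ 0.5545 -0.0157  0.068 ]
 [ 0.6785 -0.2022  0.068 ]
 [ 0.6085 -0.2487  0.068 ]
 [ 0.4845 -0.0622  0.068 ]]
w [[175.7, 150.3], [472.0, 150.7], [460.2, 253.7], [186.7, 253.4]]
top [[210.3, 182.2], [309.9, 122.4], [332.9, 157.6], [232.2, 219.0]]
0.125 [[313.0483 142.0635]] [[313.0097 145.8824]]
0.127 [[313.0475 141.1957]] [[313.0088 144.9936]]
0.13 [[313.0464 139.8912]] [[313.0075 143.6576]]
```

```bash
echo '[{"aperture":0.05,"xyz":[0.03,0.06,0]},{"aperture":0.05,"xyz":[0.03,0.02,0.4]},{"aperture":0.05,"xyz":[0,0,0.5]},{"aperture":0.05,"xyz":[0,0,0.4]},{"aperture":0.05,"xyz":[0,0,0.2]},{"aperture":0.05,"xyz":[0,0,0.09]},{"aperture":0.05},{"aperture":0.05}]' > m.json && python3 inch.py m.json 
python3 go.py 0.583 -0.132 0.1065 123.6
```

```text
t: 13.65
tool_pos: [0.585, -0.132, 0.1118]
orientation: [3.005, 0.911, 0.002]
force: [0.4, 0.9, -3.6]
opening: 0.0597
gripper_force: 20.0
t 13.65 pos [ 0.585  -0.132   0.1118] closeyaw -56.28 tilt -0.9999983056530537 q1,q6 [-0.3074  0.6748] op 0.059711361492608216 19.99922677874565 F [ 0.4343  0.8984 -3.6438]
delta tool [-0.0016 -0.0011  0.0053] dist 0.0056752951604716806
turn rad 0.002180537834231146
```

Scaled: 0.002 m is 0.04, -0.001 m is -0.02.

```bash
echo '[{"aperture":0.05,"xyz":[-0.02,-0.02,0.04]},{"aperture":0.05,"xyz":[0,0,0.02]},{"aperture":0.05}]' > m.json && python3 inch.py m.json; echo '[{"aperture":0.05,"xyz":[0,0,0.02]},{"aperture":0.05}]' > m.json && python3 inch.py m.json;echo '[{"aperture":0.05,"xyz":[0,0,0.02]},{"aperture":0.05}]' > m.json && python3 inch.py m.json
```

```text
t: 13.95
tool_pos: [0.5829, -0.1313, 0.1078]
orientation: [3.006, 0.912, 0.0]
force: [0.6, 0.0, -3.6]
opening: 0.06
gripper_force: 20.0
t: 14.15
tool_pos: [0.5828, -0.1313, 0.1065]
orientation: [-3.006, -0.912, 0.0]
force: [0.6, 0.0, -4.1]
opening: 0.06
gripper_force: 20.0
t: 14.35
tool_pos: [0.5827, -0.1313, 0.1053]
orientation: [-3.006, -0.911, 0.0]
force: [-0.4, 0.5, -4.0]
opening: 0.0597
gripper_force: 20.0
```

```bash
for i in 1; do echo '[{"aperture":0.05,"xyz":[0,0,0.016]},{"aperture":0.05}]' > m.json && python3 inch.py m.json; done; echo '[{"aperture":0.05,"xyz":[0,0,0.014]},{"aperture":0.05}]' > m.json && python3 inch.py m.json; python3 go.py
```

```text
t: 14.55
tool_pos: [0.5827, -0.1313, 0.1046]
orientation: [-3.006, -0.911, 0.0]
force: [-0.2, 0.0, -4.1]
opening: 0.0599
gripper_force: 20.0
t: 14.75
tool_pos: [0.5829, -0.1313, 0.1042]
orientation: [3.006, 0.912, 0.0]
force: [-0.3, 0.0, -1.4]
opening: 0.0599
gripper_force: 20.0
t 14.75 pos [ 0.5829 -0.1313  0.1042] closeyaw -56.26 tilt -0.9999999897067592 q1,q6 [-0.3074  0.6746] op 0.05992868398707019 19.99700255692005 F [-0.2773  0.0489 -1.423 ]
```

```bash
echo '[{"aperture":0.062},{"aperture":0.066},{"aperture":0.075},{"aperture":0.08},{"aperture":0.08},{"aperture":0.08},{"aperture":0.08,"xyz":[0,0,-0.4]},{"aperture":0.08,"xyz":[0,0,-0.6]},{"aperture":0.08,"xyz":[0,0,-0.8]},{"aperture":0.08,"xyz":[0,0,-0.4]},{"aperture":0.08}]' > m.json && python3 inch.py m.json
python3 go.py 0.4446 -0.1535 0.2 33.6
```

```text
t: 15.85
tool_pos: [0.585, -0.132, 0.2187]
orientation: [3.002, 0.91, 0.01]
force: [0.2, 0.1, 0.6]
opening: 0.0801
gripper_force: 0.0
t 15.85 pos [ 0.585  -0.132   0.2187] closeyaw -56.26 tilt -0.9999718337936525 q1,q6 [-0.3074  0.6746] op 0.08009882068754644 0.0 F [0.1569 0.1265 0.5779]
delta tool [-0.1288 -0.0602  0.0178] dist 0.14330622349508562
turn rad -1.568431867569951
```

The rows are not in the units I measure in: shifts go in shares of 50 mm and turns go in units of 0.25 rad. I convert before sending: -0.0258 m is -0.516, -0.012 m is -0.24, -0.1426 rad is -0.5704.

```bash
echo '[{"aperture":0.07,"xyz":[-0.516,-0.24,0.06]},{"aperture":0.07,"xyz":[-0.516,-0.24,0.06]},{"aperture":0.07,"xyz":[-0.516,-0.24,0.06]},{"aperture":0.07,"xyz":[-0.516,-0.24,0.06]},{"aperture":0.07,"xyz":[-0.516,-0.24,0.06]},{"aperture":0.07,"turn":-0.5704},{"aperture":0.07,"turn":-0.5704},{"aperture":0.07,"turn":-0.5704},{"aperture":0.07,"turn":-0.5704},{"aperture":0.07,"turn":-0.5704},{"aperture":0.07,"turn":-0.5704},{"aperture":0.07,"turn":-0.5704},{"aperture":0.07,"turn":-0.5704},{"aperture":0.07,"turn":-0.5704},{"aperture":0.07,"turn":-0.5704},{"aperture":0.07,"turn":-0.5704},{"aperture":0.07}]' > m.json && python3 inch.py m.json
python3 go.py 0.4446 -0.1535 0.07 33.6
python3 - <<'E'
from h import *
from plant import robot
for n in("wrist","top","scene"):snap(n,n[0]+"7",robot)
# dark cap blob in wrist and top near predicted place
for f in("w7",):
    c=cam(f);p=proj(c,[[.4446,-.1535,.106]])[0];print(f,p)
    g=c['image'].astype(int);x,y=p.astype(int);m=(g.sum(2)<210)
    n,l,st,ce=cv2.connectedComponentsWithStats(m[max(0,y-60):y+60,x-60:x+60].astype(np.uint8))
    for i in range(1,n):
        if st[i,4]>300: print(st[i],ce[i]+[x-60,max(0,y-60)],onz(c,ce[i]+[x-60,max(0,y-60)],.106))
E
```

```text
t: 17.55
tool_pos: [0.4415, -0.1527, 0.1975]
orientation: [-1.48, -2.769, 0.0]
force: [-0.2, -0.0, -0.1]
opening: 0.07
gripper_force: 0.0
t 17.55 pos [ 0.4415 -0.1527  0.1975] closeyaw 33.75 tilt -0.9999978036968086 q1,q6 [-0.4429 -1.0318] op 0.07004074095431671 0.0 F [-0.214  -0.0096 -0.1021]
delta tool [-0.0026  0.0023  0.1275] dist 0.12754084576847252
turn rad 0.0025464831197100453
w7 [321.4974767  219.40852993]
[  51    0   69   43 1681] [356.05175491 176.5389649 ] [ 0.44715167 -0.11485578  0.106     ]
[   0    7   94  103 5357] [309.21187232 211.66567108] [ 0.43425699 -0.15355346  0.106     ]
```

```bash
python3 - <<'E'
from h import *
print(tri((cam('w4'),(315,204)),(cam('s4'),(264.5,165))), onz(cam('s4'),(264.5,165),.106))
E
echo '[{"aperture":0.07,"xyz":[-0.04,0.04,0.6]},{"aperture":0.07,"xyz":[0,0,0.8]},{"aperture":0.07,"xyz":[0,0,0.6]},{"aperture":0.07,"xyz":[0,0,0.4]},{"aperture":0.07,"xyz":[0,0,0.14]},{"aperture":0.07}]' > m.json && python3 inch.py m.json
```

```text
(array([ 0.44501237, -0.1525489 ,  0.10554432]), [np.float64(0.0002550039598091638), np.float64(0.00025500395980931765)]) [ 0.44472011 -0.15369653  0.106     ]
t: 18.3
tool_pos: [0.4442, -0.1532, 0.0711]
orientation: [-1.486, -2.766, 0.0]
force: [-0.2, -0.8, 0.8]
opening: 0.0699
gripper_force: 0.0
```

```bash
echo '[{"aperture":0.03},{"aperture":0.03},{"aperture":0.03},{"aperture":0.03},{"aperture":0.03}]' > m.json && python3 inch.py m.json 12
echo '[{"aperture":0.03,"xyz":[0,0,-0.2]},{"aperture":0.03,"xyz":[0,0,-0.6]},{"aperture":0.03,"xyz":[0,0,-0.8]},{"aperture":0.03,"xyz":[0,0,-0.6]},{"aperture":0.03,"xyz":[0,0,-0.4]},{"aperture":0.03}]' > m.json && python3 inch.py m.json
python3 go.py 0.541 -0.0687 0.19 33.6
```

```text
t: 18.8
tool_pos: [0.4456, -0.154, 0.0729]
orientation: [1.484, 2.767, -0.0]
force: [-0.7, -0.4, 4.7]
opening: 0.0425
gripper_force: 12.0
t: 19.4
tool_pos: [0.4468, -0.1544, 0.2061]
orientation: [1.481, 2.763, 0.001]
force: [0.9, -0.1, -0.6]
opening: 0.0432
gripper_force: 12.0
t 19.4 pos [ 0.4468 -0.1544  0.2061] closeyaw 33.61 tilt -0.9999797622979739 q1,q6 [-0.4413 -1.028 ] op 0.04317927600420139 11.981226772768423 F [ 0.8923 -0.0737 -0.6465]
delta tool [0.0193 0.1259 0.0164] dist 0.12839204267188364
turn rad 0.00019333149239328767
```

Scaled: 0.01 m is 0.2, 0.003 m is 0.06.

```bash
echo '[{"aperture":0.03,"xyz":[0.04,0.22,0]},{"aperture":0.03,"xyz":[0.06,0.4,0.04]},{"aperture":0.03,"xyz":[0.06,0.44,0.04]},{"aperture":0.03,"xyz":[0.06,0.44,0.04]},{"aperture":0.03,"xyz":[0.06,0.44,0.04]},{"aperture":0.03,"xyz":[0.06,0.36,0.04]},{"aperture":0.03,"xyz":[0.04,0.2,0.04]},{"aperture":0.03},{"aperture":0.03}]' > m.json && python3 inch.py m.json
python3 go.py 0.541 -0.0687 0.118 33.6
python3 - <<'E'
from h import *
from plant import robot
c=snap("wrist","w8",robot);s=snap("scene","s8",robot);t=snap("top","t8",robot)
a=np.radians(33.6);R=np.array([[np.cos(a),-np.sin(a)],[np.sin(a),np.cos(a)]])
r=np.array([[*(R@[x,y]+[.583,-.1315]),.068] for x,y in[(.042,.112),(.042,-.112),(-.042,-.112),(-.042,.112),(.042,.112)]])
ims=[]
for k in(c,s):
    im=k['image'][:,:,::-1].copy();cv2.polylines(im,[proj(k,r).round().astype(int)],False,(0,0,255),1);ims.append(im)
b=cv2.resize(ims[1][60:260,200:440],(720,600)) 
cv2.imwrite('pics/ws8.png',np.hstack([cv2.resize(ims[0][:,:],(420,262)),cv2.resize(ims[1][80:230,220:440],(380,262))]))
E
```

```text
t: 20.3
tool_pos: [0.5378, -0.0685, 0.1889]
orientation: [-1.483, -2.767, 0.001]
force: [-0.3, 0.1, -1.4]
opening: 0.0431
gripper_force: 12.0
t 20.3 pos [ 0.5378 -0.0685  0.1889] closeyaw 33.64 tilt -0.9999975425945277 q1,q6 [-0.2211 -0.8081] op 0.04313966905395261 11.98118613625411 F [-0.285   0.0565 -1.4127]
delta tool [-0.002   0.0027  0.0709] dist 0.07094479014537798
turn rad 0.0006442801110823689
```

View pics/ws8.png

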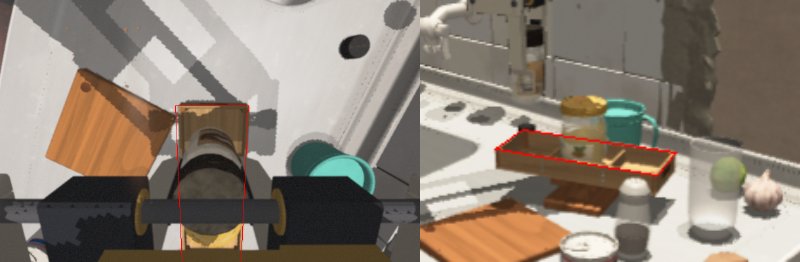

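The carrier model overlay coincides with the rim in both views: level, spread jar in the middle (picture limit reached). Lowering the spice jar into the +y end.

Scaled: 0.025 m is 0.5, 0.02 m is 0.4.

```bash
echo '[{"aperture":0.03,"xyz":[-0.04,0.06,0.2]},{"aperture":0.03,"xyz":[0,0,0.5]},{"aperture":0.03,"xyz":[0,0,0.4]},{"aperture":0.03,"xyz":[0,0,0.24]},{"aperture":0.03,"xyz":[0,0,0.08]},{"aperture":0.03},{"aperture":0.03}]' > m.json && python3 inch.py m.json
python3 go.py 0.541 -0.0687 0.1082 33.6
```

```text
t: 21.15
tool_pos: [0.5428, -0.0688, 0.12]
orientation: [1.484, 2.767, 0.001]
force: [-1.4, -0.2, -0.1]
opening: 0.043
gripper_force: 12.0
t 21.15 pos [ 0.5428 -0.0688  0.12  ] closeyaw 33.6 tilt -0.9999989104228262 q1,q6 [-0.2199 -0.8063] op 0.0430265849901605 11.981209556688555 F [-1.3937 -0.1768 -0.0776]
delta tool [ 0.0011 -0.0015  0.0118] dist 0.011975460460894509
turn rad 2.857369949771868e-05
```

Scaled: 0.004 m is 0.08, -0.001 m is -0.02.

```bash
echo '[{"aperture":0.03,"xyz":[0,-0.02,0.08]},{"aperture":0.03,"xyz":[0,0,0.08]},{"aperture":0.03,"xyz":[0,0,0.02]},{"aperture":0.03},{"aperture":0.03}]' > m.json && python3 inch.py m.json
echo '[{"aperture":0.03,"xyz":[0,0,0.02]},{"aperture":0.03},{"aperture":0.03}]' > m.json && python3 inch.py m.json
```

```text
t: 21.65
tool_pos: [0.5413, -0.0691, 0.1101]
orientation: [-1.484, -2.769, 0.0]
force: [0.0, -0.4, -0.7]
opening: 0.0432
gripper_force: 12.0
t: 21.95
tool_pos: [0.5413, -0.0691, 0.1091]
orientation: [-1.484, -2.769, -0.0]
force: [0.6, -0.2, -1.0]
opening: 0.0431
gripper_force: 12.0
```

Scaled: 0.001 m is 0.02.

```bash
echo '[{"aperture":0.03,"xyz":[0,0,0.02]},{"aperture":0.03},{"aperture":0.03}]' > m.json && python3 inch.py m.json; python3 - <<'E'
from plant import robot
import numpy as np
F=[]
for i in range(4): F.append(robot.read_state()['force'][2]); robot.read_camera('wrist')
print(F)
E
```

```text
t: 22.25
tool_pos: [0.5413, -0.0691, 0.108]
orientation: [-1.484, -2.769, -0.0]
force: [-0.2, -0.2, -0.3]
opening: 0.0432
gripper_force: 12.0
[np.float64(-0.28983943658268296), np.float64(-0.0525312657472804), np.float64(-0.5972349465657285), np.float64(-1.228100795845549)]
```

Scaled: -0.04 m is -0.8, -0.03 m is -0.6.

```bash
echo '[{"aperture":0.046},{"aperture":0.05},{"aperture":0.056},{"aperture":0.062},{"aperture":0.062},{"aperture":0.062},{"aperture":0.062,"xyz":[0,0,-0.4]},{"aperture":0.062,"xyz":[0,0,-0.6]},{"aperture":0.062,"xyz":[0,0,-0.8]},{"aperture":0.062,"xyz":[0,0,-0.4]},{"aperture":0.062}]' > m.json && python3 inch.py m.json
python3 go.py 0.5437 -0.2915 0.22 -150
python3 - <<'E'
from h import *
from plant import robot
for n in("wrist","scene","top"):snap(n,n[0]+"9",robot)
E
```

```text
t: 23.55
tool_pos: [0.5435, -0.0696, 0.2224]
orientation: [1.481, 2.763, 0.003]
force: [-0.6, 0.2, 0.3]
opening: 0.0619
gripper_force: 0.0
t 23.55 pos [ 0.5435 -0.0696  0.2224] closeyaw 33.61 tilt -0.9999742863794 q1,q6 [-0.221  -0.8077] op 0.061893311664691655 0.0 F [-0.5758  0.2008  0.2752]
delta tool [-0.1848 -0.1227  0.0028] dist 0.22187737971804158
turn rad 0.06307456346896805
```

Scaled: 0.001 m is 0.02, -0.0264 m is -0.528, -0.115 rad is -0.46.

```bash
echo '[{"aperture":0.065,"xyz":[-0.528,-0.35,0.02]},{"aperture":0.065,"xyz":[-0.528,-0.35,0.02]},{"aperture":0.065,"xyz":[-0.528,-0.35,0.02]},{"aperture":0.065,"xyz":[-0.528,-0.35,0.02]},{"aperture":0.065,"xyz":[-0.528,-0.35,0.02]},{"aperture":0.065,"xyz":[-0.528,-0.35,0.02]},{"aperture":0.065,"xyz":[-0.528,-0.35,0.02]},{"aperture":0.065,"turn":-0.46},{"aperture":0.065,"turn":-0.46},{"aperture":0.065,"turn":-0.46},{"aperture":0.065,"turn":-0.46},{"aperture":0.065}]' > m.json && python3 inch.py m.json
python3 go.py 0.5437 -0.2915 0.056 60
python3 - <<'E'
from h import *
from plant import robot
c=snap("wrist","w10",robot)
p=proj(c,[[.5437,-.2915,.092],[.5437,-.2915,.05]]);print(p)
# check grey dome by local refine: Hough circle
x,y=p[0].astype(int);g=cv2.cvtColor(c['image'],cv2.COLOR_RGB2GRAY)
print(cv2.HoughCircles(cv2.medianBlur(g[y-60:y+45,x-60:x+60],3),cv2.HOUGH_GRADIENT,1,20,param1=80,param2=12,minRadius=12,maxRadius=32),x-60,y-60)
# carrier levelness check from scene s9 vs s8: image difference along rim corners via template shift
s8=cam('s8')['image'];s9=cam('s9')['image']
a=cv2.cvtColor(s8,6)[150:190,330:385].astype(np.float32);b=cv2.cvtColor(s9,6)[150:190,330:385].astype(np.float32)
print('shift -y end',cv2.phaseCorrelate(a,b), np.abs(a-b).mean())
E
```

```text
t: 24.9
tool_pos: [0.5406, -0.2904, 0.2085]
orientation: [-0.81, -3.032, -0.002]
force: [0.5, -0.3, -0.6]
opening: 0.0651
gripper_force: 0.0
t 24.9 pos [ 0.5406 -0.2904  0.2085] closeyaw 60.06 tilt -0.9999929488702853 q1,q6 [-0.5764 -1.6247] op 0.06506657514578922 0.0 F [ 0.5387 -0.3417 -0.5605]
delta tool [-0.0038  0.0005  0.1525] dist 0.15254807640017903
turn rad 0.0011289971542825094
[[319.06686563 210.30210246]
 [319.1330987  197.23461424]]
[[[59.5 53.5 21.2]]] 259 150
shift -y end ((-0.04620164332116872, -0.021647617846987544), 1.004261731604735) 0.69045454
```

```bash
echo '[{"aperture":0.065,"xyz":[-0.06,0.01,0.6]},{"aperture":0.065,"xyz":[0,0,0.8]},{"aperture":0.065,"xyz":[0,0,0.8]},{"aperture":0.065,"xyz":[0,0,0.6]},{"aperture":0.065,"xyz":[0,0,0.2]},{"aperture":0.065,"xyz":[0,0,0.06]},{"aperture":0.065}]' > m.json && python3 inch.py m.json
python3 go.py 0.5437 -0.2915 0.056 60
```

```text
t: 25.65
tool_pos: [0.545, -0.2923, 0.0589]
orientation: [0.815, 3.033, -0.0]
force: [-0.7, 0.4, 1.2]
opening: 0.0649
gripper_force: 0.0
t 25.65 pos [ 0.545  -0.2923  0.0589] closeyaw 59.9 tilt -0.9999995581008435 q1,q6 [-0.5752 -1.6207] op 0.06492238504265659 0.0 F [-0.7185  0.3999  1.1992]
delta tool [0.0015 0.     0.0029] dist 0.003271723160869497
turn rad -0.0016943833149256854
```

Scaled: 0.002 m is 0.04.

```bash
echo '[{"aperture":0.065,"xyz":[0,0,0.04]},{"aperture":0.065},{"aperture":0.03},{"aperture":0.03},{"aperture":0.03},{"aperture":0.03},{"aperture":0.03},{"aperture":0.03}]' > m.json && python3 inch.py m.json 12
python3 go.py
echo '[{"aperture":0.03,"xyz":[0,0,-0.2]},{"aperture":0.03,"xyz":[0,0,-0.6]},{"aperture":0.03,"xyz":[0,0,-0.9]},{"aperture":0.03,"xyz":[0,0,-0.9]},{"aperture":0.03,"xyz":[0,0,-0.4]},{"aperture":0.03}]' > m.json && python3 inch.py m.json
python3 go.py 0.625 -0.1948 0.195 33.6
```

```text
t: 26.45
tool_pos: [0.5446, -0.2922, 0.0563]
orientation: [0.814, 3.034, -0.001]
force: [-1.0, -1.4, 2.3]
opening: 0.0408
gripper_force: 12.1
t 26.45 pos [ 0.5446 -0.2922  0.0563] closeyaw 59.96 tilt -0.9999998118799547 q1,q6 [-0.5753 -1.6218] op 0.040782261353904156 12.061500565359893 F [-1.014  -1.3586  2.3026]
t: 27.05
tool_pos: [0.5466, -0.293, 0.2115]
orientation: [0.812, 3.027, -0.003]
force: [-0.1, 0.3, -0.1]
opening: 0.041
gripper_force: 11.8
t 27.05 pos [ 0.5466 -0.293   0.2115] closeyaw 59.98 tilt -0.9999682294411187 q1,q6 [-0.5749 -1.6218] op 0.04101574020865387 11.800389749550959 F [-0.1403  0.2698 -0.0807]
delta tool [-0.0187  0.1243  0.0166] dist 0.1267709322290622
turn rad 0.460375163746168
```

```bash
echo '[{"aperture":0.03,"xyz":[-0.04,0.2,0]},{"aperture":0.03,"xyz":[-0.06,0.44,0.04]},{"aperture":0.03,"xyz":[-0.06,0.46,0.04]},{"aperture":0.03,"xyz":[-0.06,0.46,0.04]},{"aperture":0.03,"xyz":[-0.06,0.46,0.04]},{"aperture":0.03,"xyz":[-0.06,0.3,0.04]},{"aperture":0.03,"xyz":[-0.04,0.16,0.04]},{"aperture":0.03,"turn":0.4},{"aperture":0.03,"turn":0.48},{"aperture":0.03,"turn":0.48},{"aperture":0.03,"turn":0.48},{"aperture":0.03},{"aperture":0.03}]' > m.json && python3 inch.py m.json
python3 go.py 0.625 -0.1948 0.108 33.6
python3 - <<'E'
from h import *
from plant import robot
for n in("wrist","scene","top"):snap(n,n[0]+"11",robot)
E
```

```text
t: 28.35
tool_pos: [0.6226, -0.1943, 0.1933]
orientation: [-1.479, -2.77, 0.0]
force: [-0.3, 0.6, 0.1]
opening: 0.0408
gripper_force: 11.8
t 28.35 pos [ 0.6226 -0.1943  0.1933] closeyaw 33.79 tilt -0.9999994045256739 q1,q6 [-0.381  -0.9708] op 0.040794600195016614 11.799883536295965 F [-0.3426  0.6078  0.0736]
delta tool [-0.0018  0.0018  0.0853] dist 0.08533735042880575
turn rad 0.0033314764877255855
```

```bash
echo '[{"aperture":0.03,"xyz":[-0.036,0.036,0.2],"turn":0.012},{"aperture":0.03,"xyz":[0,0,0.5]},{"aperture":0.03,"xyz":[0,0,0.5]},{"aperture":0.03,"xyz":[0,0,0.3]},{"aperture":0.03,"xyz":[0,0,0.2]},{"aperture":0.03,"xyz":[0,0,0.1]},{"aperture":0.03},{"aperture":0.03}]' > m.json && python3 inch.py m.json
cat >f.py <<'E'
from plant import robot
import numpy as np
F=[]
for i in range(10): s=robot.read_state();F.append(s['force']); robot.read_camera('wrist')
print(np.mean(F,0).round(2),s['tool_pos'].round(4))
E
python3 f.py; echo '[{"aperture":0.03,"xyz":[0,0,0.04]},{"aperture":0.03}]' > m.json && python3 inch.py m.json >/dev/null; python3 f.py
```

```text
t: 29.3
tool_pos: [0.6262, -0.1949, 0.1052]
orientation: [1.488, 2.765, 0.0]
force: [-0.2, -1.0, -0.5]
opening: 0.0408
gripper_force: 11.8
[-0.09 -0.22 -0.87] [ 0.6255 -0.1946  0.1042]
[-0.25 -0.03 -1.05] [ 0.6255 -0.1946  0.1021]
```

```bash
echo '[{"aperture":0.03,"xyz":[0,0,0.03]},{"aperture":0.03}]' > m.json && python3 inch.py m.json >/dev/null; python3 f.py;  echo '[{"aperture":0.03,"xyz":[0,0,0.02]},{"aperture":0.03}]' > m.json && python3 inch.py m.json >/dev/null; python3 f.py
```

```text
[ 0.1   0.06 -0.77] [ 0.6255 -0.1946  0.1006]
[ 0.11  0.12 -1.14] [ 0.6255 -0.1946  0.0996]
```

Scaled: 0.0007 m is 0.014.

```bash
echo '[{"aperture":0.03,"xyz":[0,0,0.014]},{"aperture":0.03}]' > m.json && python3 inch.py m.json >/dev/null; python3 f.py;  echo '[{"aperture":0.03,"xyz":[0,0,0.012]},{"aperture":0.03}]' > m.json && python3 inch.py m.json >/dev/null; python3 f.py
```

```text
[ 0.15  0.05 -1.02] [ 0.6254 -0.1946  0.0988]
[-0.07  0.3  -0.94] [ 0.6255 -0.1946  0.0983]
```

Still free; within 2 mm of the floor. Release.

```bash
echo '[{"aperture":0.03,"xyz":[0,0,0.01]},{"aperture":0.044},{"aperture":0.048},{"aperture":0.055},{"aperture":0.062},{"aperture":0.062},{"aperture":0.062},{"aperture":0.062,"xyz":[0,0,-0.4]},{"aperture":0.062,"xyz":[0,0,-0.6]},{"aperture":0.062,"xyz":[0,0,-0.8]},{"aperture":0.062,"xyz":[0,0,-0.8]},{"aperture":0.062}]' > m.json && python3 inch.py m.json
python3 go.py 0.3 -0.45 0.26
python3 - <<'E'
from h import *
from plant import robot
for n in("wrist","scene","top"):snap(n,n[0]+"12",robot)
s8=cam('s8')['image'];s9=cam('s12')['image']
for sl in [(slice(160,190),slice(330,385)),(slice(150,172),slice(255,300))]:
    a=cv2.cvtColor(s8[sl],6).astype(np.float32);b=cv2.cvtColor(s9[sl],6).astype(np.float32)
    print(cv2.phaseCorrelate(a,b),np.abs(a-b).mean())
E
```

```text
t: 34.5
tool_pos: [0.6287, -0.1958, 0.2362]
orientation: [1.483, 2.756, 0.002]
force: [0.5, -0.3, 1.2]
opening: 0.062
gripper_force: 0.0
t 34.5 pos [ 0.6287 -0.1958  0.2362] closeyaw 33.44 tilt -0.9999278971804096 q1,q6 [-0.3798 -0.9635] op 0.06199844092521667 0.0 F [ 0.5189 -0.255   1.1811]
delta tool [-0.0312 -0.4142 -0.0264] dist 0.41617604082064646
((0.05339758464128508, 0.09309557406138147), 0.7165413581000434) 28.92788
((0.2844947810775551, 0.054104282670213166), 0.8763321311385543) 20.69192
```

Scaled: -0.003 m is -0.06, -0.038 m is -0.76.

```bash
echo '[{"aperture":0.062,"xyz":[-0.06,-0.76,-0.06]},{"aperture":0.062,"xyz":[-0.06,-0.76,-0.06]},{"aperture":0.062,"xyz":[-0.06,-0.76,-0.06]},{"aperture":0.062,"xyz":[-0.06,-0.76,-0.06]},{"aperture":0.062,"xyz":[-0.06,-0.76,-0.06]},{"aperture":0.062,"xyz":[-0.06,-0.76,-0.06]},{"aperture":0.062,"xyz":[-0.06,-0.76,-0.06]},{"aperture":0.062,"xyz":[-0.06,-0.76,-0.06]},{"aperture":0.062,"xyz":[-0.06,-0.76,-0.06]},{"aperture":0.062,"xyz":[-0.06,-0.76,-0.06]},{"aperture":0.062}]' > m.json && python3 inch.py m.json
python3 - <<'E'
from h import *
from plant import robot
for n in("scene","top"):snap(n,n[0]+"13",robot)
np.set_printoptions(precision=4,suppress=True)
t=cam('t13');s=cam('s13');T0=cam('top0')['image'];S0=cam('scene0')['image']
def d(a,b,x,y,w,h): return np.abs(a['image'][y:y+h,x:x+w].astype(int)-b[y:y+h,x:x+w]).mean().round(2)
print('glass top diff',d(t,T0,340,110,40,50),'tin',d(t,T0,372,232,35,36),'scene glass',d(s,S0,372,150,45,70),'tin',d(s,S0,298,210,38,60))
print('carrier rim ends diff: A',d(t,T0,300,120,20,12),'B',d(t,T0,322,150,14,14),'C',d(t,T0,225,210,14,14),'D',d(t,T0,206,175,14,14))
names=dict(spice=[.5405,-.069,.140],spread=[.583,-.1315,.134],shaker=[.6255,-.195,.134])
for k,X in names.items():
    for nm,c in(('t',t),('s',s)):
        p=proj(c,[X])[0];x,y=p.round().astype(int); patch=c['image'][y-2:y+3,x-2:x+3].reshape(-1,3).mean(0); print(k,nm,p.round(1),patch.round(0))
im=t['image'].astype(int);hsv=cv2.cvtColor(t['image'],cv2.COLOR_RGB2HSV)
def cen(m,box,z,mn=60):
    x,y,w,h=box;n,l,st,ce=cv2.connectedComponentsWithStats(m[y:y+h,x:x+w].astype(np.uint8))
    for i in range(1,n):
        if st[i,4]>mn: print('  ',st[i],onz(t,ce[i]+[x,y],z))
print('dark cap');cen(im.sum(2)<180,(200,120,80,100),.14)
print('yellow');cen((hsv[...,0]>17)&(hsv[...,0]<30)&(hsv[...,1]>130),(230,110,90,90),.134)
print('grey');cen((hsv[...,1]<40),(285,110,45,50),.13)
E
```

```text
t: 35.75
tool_pos: [0.3212, -0.4308, 0.256]
orientation: [-1.493, -2.761, -0.0]
force: [-0.2, 0.9, -0.6]
opening: 0.062
gripper_force: 0.0
glass top diff 5.09 tin 8.56 scene glass 13.01 tin 13.15
carrier rim ends diff: A 4.88 B 4.77 C 5.1 D 10.44
spice t [229.7 181.5] [120. 112.  93.]
spice s [284.  131.8] [20. 19. 20.]
spread t [266.8 159.8] [185. 148.  83.]
spread s [315. 138.] [247. 217. 119.]
shaker t [303.2 137.7] [160. 157. 148.]
shaker s [348. 142.] [188. 198. 184.]
dark cap
   [ 16   0  34  17 331] [ 0.6374 -0.0722  0.14  ]
   [24 59 20 18 74] [ 0.5246 -0.0825  0.14  ]
   [40 63 10 20 86] [ 0.5174 -0.0987  0.14  ]
   [ 34  71  46  29 239] [ 0.4994 -0.1229  0.14  ]
yellow
   [ 20  37  34  32 280] [ 0.5726 -0.1344  0.134 ]
   [ 25  40  23  23 335] [ 0.5806 -0.1327  0.134 ]
grey
   [   0    0   45   43 1071] [ 0.6555 -0.2042  0.13  ]
   [ 10  23  18  27 427] [ 0.6105 -0.1952  0.13  ]
```

```bash
python3 - <<'E'
from h import *
g=lambda f:cv2.Laplacian(cv2.GaussianBlur(cv2.cvtColor(cam(f)['image'],6),(0,0),1),cv2.CV_32F)
def m(a,b,x,y,w,h,n):
    A=g(a)[y:y+h,x:x+w];B=g(b)[y-8:y+h+8,x-8:x+w+8];r=cv2.matchTemplate(B,A,5);_,v,_,l=cv2.minMaxLoc(r);print(n,'shift',l[0]-8,l[1]-8,'corr',round(v,2))
m('top0','t13',340,112,42,52,'glass');m('top0','t13',372,232,36,38,'tin')
m('scene0','s13',298,210,38,60,'tin s');m('scene0','s13',375,155,35,65,'glass s')
for n,x,y in[('A',300,116),('B',318,145),('C',224,206),('D',204,170)]: m('top0','t13',x,y,22,22,'rim '+n)
m('s8','s13',345,150,45,45,'carrier -y end s');m('s8','s13',250,140,28,40,'carrier +y end s')
# upright: silhouettes in scene: spice dark cap blob centroid vs expectation
c=cam('s13');im=c['image'].astype(int)
mk=(im.sum(2)<110).astype(np.uint8)[115:165,262:306];n,l,st,ce=cv2.connectedComponentsWithStats(mk)
print([ (st[i].tolist(),(ce[i]+[262,115]).round(1).tolist()) for i in range(1,n) if st[i,4]>30])
print('expected cap centre',proj(c,[[.5405,-.069,.13],[.5405,-.069,.140],[.5405,-.069,.12]]).round(1).tolist())
E
```

```text
glass shift 0 0 corr 0.94
tin shift 0 0 corr 0.93
tin s shift 0 0 corr 0.9
glass s shift 0 0 corr 0.86
rim A shift 0 0 corr 0.91
rim B shift 0 0 corr 0.98
rim C shift 0 0 corr 0.98
rim D shift -1 -1 corr 0.62
carrier -y end s shift 0 0 corr 0.84
carrier +y end s shift 0 0 corr 0.59
[([13, 0, 17, 30, 335], [285.2, 130.4])]
expected cap centre [[284.2, 136.1], [284.0, 131.8], [284.3, 140.3]]
```

```bash
python3 -c "
from plant import robot
print(robot.close_job())"
```

```text
the job is handed in; nothing more can be done
None
```

I handed the job in at about 36 s: I stood the spice jar up on the board and let go of it, then loaded the carrier with the spread jar in the middle, the spice jar in the +y end and the shaker in the -y end; final image checks found the carrier, drinking glass and tin unmoved, but I had no picture views left to look at the loaded carrier.

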